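# Move the meter's battery pack to the charging dock

## Robot

A 7-joint arm with a two-finger parallel gripper is mounted at the origin on the work surface. World frame = base frame: x ahead of the robot, y to its left, z up, the work surface at z = 0. Lengths are in m, angles in rad, forces in N, time in s.
With the tool pointing down it reaches from about 0.425 to 0.975 m from the base axis. Payload 16.7 kg.
Tool frame: the origin (TCP) lies midway between the tips of the shut fingers; the grasp point (between the pads) lies 19 mm behind it; z points along the fingers, y is the line along which they close (so a half turn about z gives the same grasp; the last joint's range is limited). The gripper opens to 85 mm and grips with 20 to 120 N. Pads are 22 mm wide; open, the fingers measure 114 mm over their backs; the gripper's body (76 mm by 85 mm) begins 54 mm behind the grasp point. The pads swing forward as they close: fully open they stand 13 mm farther back than shut.
Start: joints at [1.141, 0.426, 0.074, 1.606, -0.034, 1.111, -0.067], TCP at [0.186, -0.649, 0.198] pointing down, gripper open.
Joint ranges: [-2.85, 2.85], [-0.5, 2.14], [-1.23, 1.37], [0.21, 2.46], [-1.02, 4.16], [0.16, 2.05], [-2.73, 2.73]. Speed limits (rad/s): [1.89, 1.89, 2.39, 2.39, 3.01, 3.01, 3.01].

## Interface

Orientations are given as [roll, pitch, yaw] about the fixed x, y, z axes, in that order (R = Rz(yaw) Ry(pitch) Rx(roll)).
In Python, from cell import manip, imaging gives the robot as it stands.
- The arm moves only by the shell command python3 -m inch 'ROWS'. ROWS is a JSON object of lists of equal length, an entry for each row: "grip": the opening in per cent of the stroke, from 0 (shut) to 100 (fully open); "slide": the shift along the world's x, y, z in units of 50 mm (1.0 is 50 mm), a list of three; "roll": the turn about the world's z in degrees. A call has 1 to 5 rows; each row shifts and turns the commanded pose from where the row before left it; what a row does not reach is not made up. A row lasts 1/10 s, in which the tool goes at most 50 mm and 8.59 degrees, less where a joint would pass 70% of its speed; a pose out of reach is approached as far as the arm can. A call is refused whole if a number of a shift passes 1 or a number of a turn 8.59, either way. A call with a gripper value outside its range is refused whole. The fingers move at their own pace and stop on an object; the grip force is fixed at half the most. Time passes only in rows, so rows that do not move let the fingers close. It gives the time, the measured TCP pose, the force, the opening and the grip force at its end, in the units of the state.
- manip.sense(): the state, without advancing time (a new reading comes with each control period).
- imaging.get_image(name): name is "side" or "top"; returns the picture (384x512x3 uint8, blue, green, red); there is no depth.
- imaging.get_calibration(name): a dict with "K" (3x3 intrinsics, pixels), "cam_to_world" (4x4, takes a point from camera to world coordinates). Camera axes: x right, y down, z forward; pixel columns grow to the right and rows downward; lengths in m; the calibration is good to about 2 mm. A picture is of the moment at which its call begins. get_calibration takes no time and is no camera call.
- manip.close_job(): hands the job in; it is judged then, once.
The state is a dict: "time": time; "joint_positions": joint angles; "qd": joint speeds; "joint_efforts": joint torques, N m; "ee_pos": TCP position; "tool_rot": TCP orientation; "wrist_force": force on the tool from outside, world axes, zero at the start; "wrist_torque": the same for the moment, N m; "width": finger opening in m; "grip_force": force on a finger pad.
Only numpy, scipy, OpenCV 4.12 (cv2) and the standard library are available. Lean on these libraries where they do the work, as an engineer would, in place of code of your own. Each camera call takes 0.05 s, during which the arm holds its last target. There are 200 camera calls.

## Task

The bench meter's battery pack needs charging. Squeeze the pack's sprung snap tab inward to free its catch and lift the pack out of the meter, then lower it into the empty charging dock, tab towards the dock's ribbed side, right down to the bottom so that the tab springs back out and latches, and let go. Squeeze, pull and push gently so nothing breaks, and leave the glassware standing where it is.

Things in the scene. Friction and masses are not known exactly. Their poses are not given: they have to be found in the camera images.
- pack: Grey upright battery pack, 44 mm along its x, 36 mm along y, 85 mm tall, 0.15 to 0.31 kg; origin at the centre of its underside. It starts latched in the meter, lowest 30 mm in the well, 55 mm above the meter's top. A black sprung snap tab sits in a slot in its +x face; the opposite, ribbed face is at x = -22 mm. Over 45 N between it and meter or dock (floor and walls summed) breaks the catch.
- pack_grip (a point): Point in the pack 60 mm above its underside and 1 mm to +x of its axis, midway between the plain face and the fully pressed tab pad; axes as the pack's. 90 mm above the bench while latched in the meter. Pinch tab and opposite face here: 52 mm over both with the tab free, 46 mm squeezed. A grip of over 50 N a finger breaks the tab.
- tab (a joint): How far the snap tab is pressed in, m: 0 free (sprung out), 0.006 fully in. It moves straight in along -x of the pack; about 5 N starts it, 12 N presses it fully in. The hook on it is clear of the well's ledge from about 5.5 mm.
- tab_pad (a point): Middle of the tab's pressing face, 60 mm above the pack's underside (moves with the tab). The pad is 26 mm wide and spans 41 to 81 mm above the underside; it stands 8 mm proud of the pack's +x face when free, 2 mm when pressed.
- tab_hook (a point): Tip of the tab's hook, 14 mm above the pack's underside (moves with the tab). Free, it reaches 4 mm past the wall of the well, under a ledge, with 1.5 mm of play up and down; its underside slopes, so pressing the pack down from above also clicks it in.
- meter: White bench meter, casing -55 to +125 mm in its x, -65 to +65 mm in y, 60 mm high, fixed; flat screen and keys on the +x part of its top. Origin on the bench under its battery well's axis. Well: floor 30 mm above the bench, 46.4 x 38.4 mm (1.2 mm clear of the pack each side), 30 mm deep, 4 mm lead-in, ledge for the hook on the +x side, where the tab is.
- dock: Grey charging dock, casing -50 to +85 mm in its x, -48 to +48 mm in y, 41 mm high, fixed; black ribs on top on its +x side. Origin on the bench under its well's axis. The white well insert is shaped like the meter's well (46.4 x 38.4 mm, 30 mm deep, 4 mm lead-in, ledge on the +x side). The pack goes in with its x along the dock's x, so its tab is on the ribbed side.
- dock_mouth (a point): On the dock well's axis 48 mm above the bench, the nominal rim height; axes as the dock's. The insert was set by hand: its floor is 12 to 24 mm above the bench, its rim 30 mm above that; not measured, so feel for the floor. On the floor the released tab springs out under the ledge; let go over 1.5 mm too high it does not latch.
- reagent: Glass reagent bottle with stopper and paper label, 72 mm across, 142 mm tall; origin at the centre of its underside.
- tube_rack: Six-sided cream plastic rack, 100 mm across, with three glass test tubes, 132 mm tall; origin at the centre of its underside.
- beaker: Empty glass beaker, 72 mm across the rim, 90 mm tall; origin at the centre of its underside.
Things that resemble listed ones, but are neither listed nor needed, are in the scene too. Leave any purple look-alike of the meter alone.

How it is judged:
On the way, in this order (a step that is already met when the one before it is completed fails the run):
1. the pack, held in the fingers, is lifted clear out of the meter (z of pack in the frame of meter above 0.065 m and contact force between the fingers and pack above 1 N), for 0.2 s.
2. the pack stands on the floor of the dock's well with its tab sprung out under the ledge (horizontal distance between pack and dock below 0.006 m and z of pack in the frame of dock below 0.026 m and value of joint tab below 0.0015 m), for 0.2 s.
At the end, for the whole second after the job is handed in: The pack stands upright (within 0.1 rad) in the dock's well, within 6 mm of its axis, its underside no more than 26 mm above the bench, its tab sprung out (pressed less than 1.5 mm) so that it is latched, at rest and let go (all of step 2 and angle between pack's own z axis and vertical below 0.1 rad and linear speed of pack below 0.02 m/s and contact force between the fingers and pack below 0.1 N); the robot touches nothing.
It fails at once if the pack is gripped with more than about 50 N a finger (the tab breaks) (contact force between the fingers and pack above 100 N).
It fails at once if the pack is pulled or pushed against the meter with more than 45 N, floor and walls added up (contact force between pack and meter above 45 N).
It fails at once if the pack is pushed or pulled against the dock with more than 45 N, floor and walls added up (contact force between pack and dock above 45 N).
It fails at once if a piece of glassware is moved by more than 20 mm or tipped (distance of any of reagent, tube_rack, beaker from where it was at the start of the episode above 0.02 m or angle between any of reagent, tube_rack, beaker's own z axis and vertical above 0.3 rad).
It also fails if it takes over 61 s, if anything falls off the work surface, if the arm or the gripper's body presses on something with over 40 N, if the wrist force passes 120 N, or if a joint passes its speed limit or range.

## Working session

There is one attempt and no reset: what is moved stays moved. The work goes in short steps, Python scripts to look and compute and a shell command to move; the robot and the scene stay as the last step left them, time stands still between calls to the robot, and variables do not carry over. Pictures are saved under pics/ and viewed, at most 10 in all, crops included, and the job is handed in when it is done.

```bash
mkdir -p pics; python3 - <<'E'
from cell import manip, imaging
import cv2,numpy as np
for n in("top","side"):
    cv2.imwrite(f"pics/{n}0.png",imaging.get_image(n))
    c=imaging.get_calibration(n);print(n,np.round(c["K"],1).tolist(),np.round(c["cam_to_world"],3).tolist())
s=manip.sense();print(s)
E
```

```text
top [[474.9, 0.0, 252.2], [0.0, 474.9, 200.8], [0.0, 0.0, 1.0]] [[-0.026, -0.996, 0.088, 0.361], [-0.999, 0.028, 0.023, -0.018], [-0.025, -0.087, -0.996, 1.588], [0.0, 0.0, 0.0, 1.0]]
side [[359.0, 0.0, 258.0], [0.0, 359.0, 192.9], [0.0, 0.0, 1.0]] [[-0.806, -0.396, 0.44, 0.008], [-0.591, 0.528, -0.609, 0.694], [0.009, -0.751, -0.66, 0.829], [0.0, 0.0, 0.0, 1.0]]
{'time': 0.1, 'joint_positions': array([ 1.14149305,  0.42665032,  0.0738333 ,  1.60654074, -0.03409765,
        1.11080354, -0.06709691]), 'qd': array([-0.00133187, -0.00324568,  0.00068463, -0.00083145, -0.00076304,
        0.00124606,  0.00028035]), 'joint_efforts': array([ 8.70872318e-03, -9.51526380e+01,  3.77175853e+00, -4.64402211e+01,
        1.96545379e-02,  6.60603895e-03,  6.99144175e-05]), 'ee_pos': array([ 0.18628428, -0.64836318,  0.19749382]), 'tool_rot': array([-3.14045154e+00,  7.27360487e-05,  2.79793834e-01]), 'wrist_force': array([-0.07584207,  0.16692203, -0.63089061]), 'wrist_torque': array([0.02594157, 0.04565402, 0.03197936]), 'grip_force': 0.0, 'width': 0.08523470978998146}
```

View pics/top0.png

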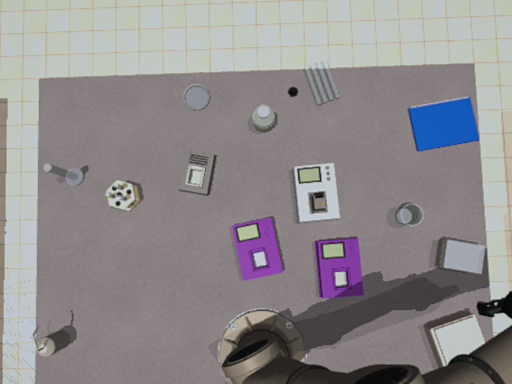

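View pics/side0.png

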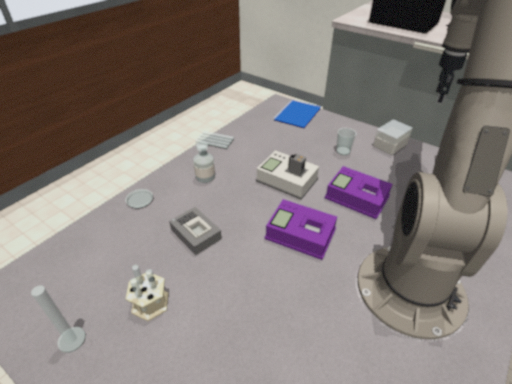

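The white meter, with the grey pack in it, is at top px (316,192). The two purple look-alikes at (258,248) and (340,267) stay alone. The grey dock with black ribs is at (197,173), the reagent at (263,117), the rack at (123,195) and the beaker at (409,214). I'll confirm in one enlarged crop.

```bash
python3 - <<'E'
import cv2,numpy as np
t=cv2.imread("pics/top0.png");s=cv2.imread("pics/side0.png")
f=lambda im,x,y,w,h,k:cv2.resize(im[y:y+h,x:x+w],None,fx=k,fy=k,interpolation=cv2.INTER_CUBIC)
a=np.hstack([f(t,285,158,64,70,6),f(t,170,143,64,70,6)])   # 384 each, 420
cv2.imwrite("pics/crop1.png",a)
E
```

```text
(no output)
```

View pics/crop1.png

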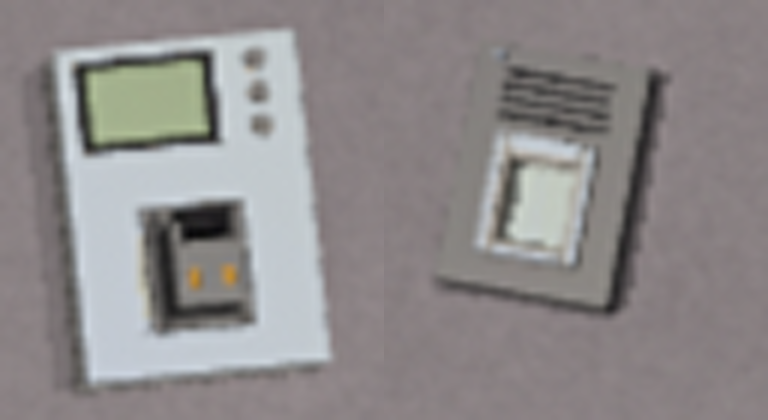

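The white meter holds the grey pack, with the tab slot towards the screen (up in the image). The dock has its ribs at the top of its casing and an empty white insert. Next are the side-view crops, for a joint fit.

```bash
python3 - <<'E'
import cv2,numpy as np
s=cv2.imread("pics/side0.png")
f=lambda im,x,y,w,h,k:cv2.resize(im[y:y+h,x:x+w],None,fx=k,fy=k,interpolation=cv2.INTER_CUBIC)
cv2.imwrite("pics/crop2.png",np.hstack([f(s,252,146,70,56,5.5),f(s,165,202,70,56,5.5)]))
E
```

```text
(no output)
```

View pics/crop2.png

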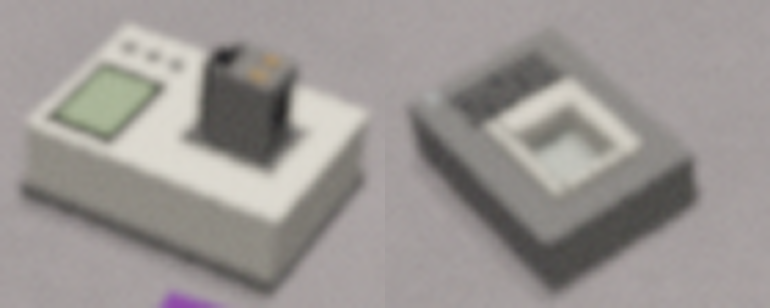

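```bash
cat > fit.py <<'E'
from cell import imaging
import numpy as np
from scipy.optimize import least_squares
def proj(n,P):
    c=imaging.get_calibration(n);T=np.linalg.inv(c["cam_to_world"]);q=(T[:3,:3]@P.T).T+T[:3,3]
    u=(np.array(c["K"])@q.T).T;return u[:,:2]/u[:,2:]
def fit(dims,obs):
    x0,x1,w,z=dims
    L=np.array([[x1,w,z],[x1,-w,z],[x0,-w,z],[x0,w,z]])
    def r(p,os):
        c,s=np.cos(p[2]),np.sin(p[2]);P=L@np.array([[c,s,0],[-s,c,0],[0,0,1]])+[p[0],p[1],0]
        return np.concatenate([(proj(n,P)-o).ravel() for n,o in os])
    for os in [[o] for o in obs]+[obs]:
        q=least_squares(r,[.5,0,0],args=(os,));print([o[0] for o in os],np.round(q.x,4),"rms px",round(float(np.sqrt(np.mean(q.fun**2))),2))
def full(cr,off,k): return (np.array(cr)+.5)/k-.5+off
E
python3 - <<'E'
from fit import *
fit((-.055,.125,.065,.06),[("top",full([(55,48),(293,30),(331,360),(88,384)],(285,158),6)),("side",full([(29,119),(125,22),(370,115),(275,220)],(252,146),5.5))])
fit((-.05,.085,.048,.041),[("top",full([(484-384,47),(652-384,70),(610-384,310),(438-384,280)],(170,143),6)),("side",full([(410-385,105),(548-385,28),(695-385,155),(548-385,245)],(165,202),5.5))])
E
```

```text
['top'] [ 0.4834 -0.1931  0.0647] rms px 0.24
['side'] [ 0.485  -0.1944  0.0609] rms px 0.45
['top', 'side'] [ 0.4839 -0.1933  0.0634] rms px 0.4
['top'] [ 0.5799  0.2019 -0.1945] rms px 0.33
['side'] [ 0.582   0.2034 -0.1961] rms px 0.29
['top', 'side'] [ 0.581   0.2028 -0.1955] rms px 0.41
```

```bash

python3 -m inch '{"grip":[100,100,100,100,100],"slide":[[0.3,0.455,0],[0.3,0.455,0],[0.3,0.455,0],[0.3,0.455,0],[0.3,0.455,0]],"roll":[3.9,3.9,3.9,3.9,3.9]}'
python3 -m inch '{"grip":[100,100,100,100,100],"slide":[[0.3,0.455,0],[0.3,0.455,0],[0.3,0.455,0],[0.3,0.455,0],[0.3,0.455,0]],"roll":[3.9,3.9,3.9,3.9,3.9]}'
python3 -m inch '{"grip":[100,100,100,100,100],"slide":[[0.3,0.455,0],[0.3,0.455,0],[0.3,0.455,0],[0.3,0.455,0],[0.3,0.455,0]],"roll":[3.9,3.9,3.9,3.9,3.9]}'
```

```text
time: 0.6
ee_pos: [0.2618, -0.5338, 0.1978]
tool_rot: [-3.141, -0.0, 0.623]
wrist_force: [0.1, -0.7, -0.2]
width: 0.086
grip_force: 0.0
time: 1.1
ee_pos: [0.3375, -0.4193, 0.1981]
tool_rot: [-3.142, -0.0, 0.966]
wrist_force: [-0.3, -0.5, -0.5]
width: 0.0856
grip_force: 0.0
time: 1.6
ee_pos: [0.4126, -0.3055, 0.1981]
tool_rot: [3.142, -0.0, 1.306]
wrist_force: [0.0, -0.7, 0.3]
width: 0.0854
grip_force: 0.0
```

```bash

python3 -m inch '{"grip":[100,100,100,100,100],"slide":[[0.29,0.45,0],[0.29,0.45,0],[0.29,0.45,0],[0.29,0.45,0],[0.29,0.45,0]],"roll":[3.7,3.7,3.7,3.7,3.7]}'
python3 -m inch '{"grip":[100,100],"slide":[[0,0,0],[0,0,0]],"roll":[0,0]}'
python3 -c "
from cell import imaging;import cv2
t=imaging.get_image('top')[140:240,260:380];s=imaging.get_image('side')[100:200,240:360]
import numpy as np
cv2.imwrite('pics/a1.png',cv2.resize(np.hstack([t,s]),None,fx=3.3,fy=3.3,interpolation=cv2.INTER_CUBIC))"
```

```text
time: 2.1
ee_pos: [0.485, -0.193, 0.1981]
tool_rot: [-3.142, -0.0, 1.629]
wrist_force: [0.0, -0.2, 0.8]
width: 0.0859
grip_force: 0.0
time: 2.3
ee_pos: [0.4844, -0.1939, 0.198]
tool_rot: [-3.141, -0.0, 1.626]
wrist_force: [0.3, -0.5, 0.0]
width: 0.0854
grip_force: 0.0
```

View pics/a1.png

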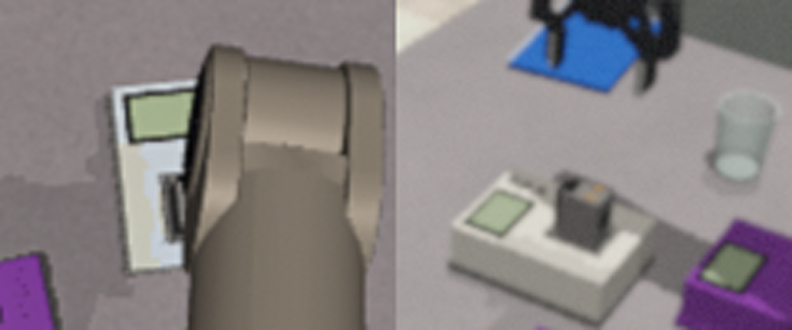

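The open fingers sit above the pack, lined up along its x (side crop about (560,60) and (650,85); pack at (585,205)). I'll go down now.

```bash

python3 -m inch '{"grip":[100,100,100,100,100],"slide":[[0.01,0.014,-0.4],[0,0,-0.4],[0,0,-0.4],[0,0,-0.3],[0,0,-0.3]],"roll":[0.4,0,0,0,0]}'
python3 -m inch '{"grip":[100,100,100,100,100],"slide":[[0,0,-0.3],[0,0,-0.2],[0,0,-0.14],[0,0,-0.1],[0,0,0]],"roll":[0,0,0,0,0]}'
python3 -m inch '{"grip":[80,70,66,66,66],"slide":[[0,0,0],[0,0,0],[0,0,0],[0,0,0],[0,0,0]],"roll":[0,0,0,0,0]}'
```

```text
time: 2.9
ee_pos: [0.4839, -0.1951, 0.1074]
tool_rot: [-3.141, 0.0, 1.629]
wrist_force: [0.5, 0.1, -0.2]
width: 0.0852
grip_force: 0.0
time: 3.4
ee_pos: [0.4842, -0.1944, 0.0708]
tool_rot: [-3.141, -0.0, 1.63]
wrist_force: [-0.9, 0.1, -0.3]
width: 0.0855
grip_force: 0.0
time: 3.9
ee_pos: [0.4845, -0.1943, 0.0713]
tool_rot: [3.141, 0.0, 1.631]
wrist_force: [-0.7, -0.1, 0.1]
width: 0.0565
grip_force: 0.0
```

```bash

python3 -m inch '{"grip":[62,62,62],"slide":[[0.01,0.02,0],[0,0,0],[0,0,0]],"roll":[0,0,0]}'
python3 -m inch '{"grip":[59,58,58],"slide":[[0,0,0],[0,0,0],[0,0,0]],"roll":[0,0,0]}'
python3 -m inch '{"grip":[57,56,56],"slide":[[0,0,0],[0,0,0],[0,0,0]],"roll":[0,0,0]}'
```

```text
time: 4.2
ee_pos: [0.4851, -0.1932, 0.0712]
tool_rot: [3.141, 0.0, 1.631]
wrist_force: [1.1, 0.8, 1.7]
width: 0.0529
grip_force: 0.4
time: 4.5
ee_pos: [0.4849, -0.1934, 0.0712]
tool_rot: [3.142, 0.0, 1.631]
wrist_force: [-0.4, -1.2, 4.2]
width: 0.0495
grip_force: 7.0
time: 4.8
ee_pos: [0.4847, -0.1935, 0.0712]
tool_rot: [-3.141, 0.0, 1.631]
wrist_force: [-2.7, -0.8, 5.9]
width: 0.048
grip_force: 9.7
```

```bash

python3 -m inch '{"grip":[55,55,55],"slide":[[0,0,0],[0,0,0],[0,0,0]],"roll":[0,0,0]}'
python3 -m inch '{"grip":[54,54,54],"slide":[[0,0,0],[0,0,0],[0,0,0]],"roll":[0,0,0]}'
```

```text
time: 5.1
ee_pos: [0.4846, -0.1935, 0.0713]
tool_rot: [-3.141, 0.0, 1.63]
wrist_force: [-4.4, -0.6, 8.2]
width: 0.0472
grip_force: 11.2
time: 5.4
ee_pos: [0.4846, -0.1935, 0.0714]
tool_rot: [-3.141, 0.0, 1.63]
wrist_force: [-4.6, -0.7, 10.2]
width: 0.046
grip_force: 12.5
```

```bash

python3 -m inch '{"grip":[53.5,53.5],"slide":[[0,0,0],[0,0,0]],"roll":[0,0]}'
python3 -m inch '{"grip":[53,53,53],"slide":[[0,0,0],[0,0,0],[0,0,0]],"roll":[0,0,0]}'
```

```text
time: 5.6
ee_pos: [0.4845, -0.1936, 0.0714]
tool_rot: [-3.141, 0.0, 1.63]
wrist_force: [-4.5, -1.9, 11.1]
width: 0.0462
grip_force: 13.2
time: 5.9
ee_pos: [0.4845, -0.1936, 0.0715]
tool_rot: [-3.141, 0.0, 1.63]
wrist_force: [-4.5, -0.9, 13.4]
width: 0.0456
grip_force: 13.9
```

```bash

python3 -m inch '{"grip":[52,52,52],"slide":[[0,0,0],[0,0,0],[0,0,0]],"roll":[0,0,0]}'
python3 -m inch '{"grip":[52,52,52],"slide":[[0,0,0.02],[0,0,0.02],[0,0,0]],"roll":[0,0,0]}'
```

```text
time: 6.2
ee_pos: [0.4845, -0.1936, 0.0716]
tool_rot: [-3.141, 0.0, 1.63]
wrist_force: [-5.8, -0.3, 14.5]
width: 0.0451
grip_force: 16.3
time: 6.5
ee_pos: [0.4847, -0.1932, 0.073]
tool_rot: [-3.141, -0.0, 1.631]
wrist_force: [-0.2, -0.3, -2.5]
width: 0.0441
grip_force: 13.7
```

```bash

python3 -m inch '{"grip":[51,51,51],"slide":[[0,0,0.04],[0,0,0.04],[0,0,0]],"roll":[0,0,0]}'
python3 -m inch '{"grip":[51,51,51],"slide":[[0,0,0.06],[0,0,0.06],[0,0,0]],"roll":[0,0,0]}'
```

```text
time: 6.8
ee_pos: [0.485, -0.1933, 0.0774]
tool_rot: [3.141, 0.0, 1.631]
wrist_force: [0.2, 0.5, -1.8]
width: 0.0439
grip_force: 20.9
time: 7.1
ee_pos: [0.4851, -0.1934, 0.0836]
tool_rot: [3.141, 0.0, 1.631]
wrist_force: [0.3, 0.6, -2.3]
width: 0.0442
grip_force: 21.0
```

```bash

python3 -m inch '{"grip":[51,51,51,51,51],"slide":[[0,0,0.1],[0,0,0.15],[0,0,0.15],[0,0,0.2],[0,0,0.2]],"roll":[0,0,0,0,0]}'
python3 -m inch '{"grip":[51,51,51,51,51],"slide":[[0,0,0.3],[0,0,0.4],[0,0,0.4],[0,0,0.3],[0,0,0.1]],"roll":[0,0,0,0,0]}'
python3 -m inch '{"grip":[51,51,51],"slide":[[0,0,0],[0,0,0],[0,0,0]],"roll":[0,0,0]}'
python3 -c "
from cell import imaging;import cv2
s=imaging.get_image('side')[60:200,220:380]
cv2.imwrite('pics/b1.png',cv2.resize(s,None,fx=4,fy=4,interpolation=cv2.INTER_CUBIC))"
```

```text
time: 7.6
ee_pos: [0.485, -0.1933, 0.1242]
tool_rot: [3.141, 0.0, 1.631]
wrist_force: [-0.4, -0.1, -1.5]
width: 0.0437
grip_force: 21.0
time: 8.1
ee_pos: [0.4856, -0.1935, 0.2003]
tool_rot: [3.139, 0.001, 1.631]
wrist_force: [0.4, -0.1, -2.2]
width: 0.0441
grip_force: 21.0
time: 8.4
ee_pos: [0.4844, -0.1931, 0.1973]
tool_rot: [-3.14, -0.001, 1.631]
wrist_force: [-0.1, 0.1, -2.1]
width: 0.0436
grip_force: 21.0
```

View pics/b1.png

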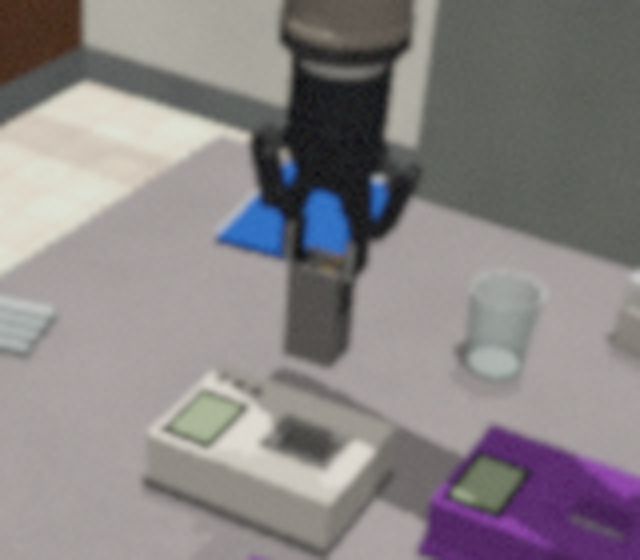

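```bash
python3 - <<'E'
from fit import *
c,s=np.cos(.0605),np.sin(.0605)
for z in (.14,.145,.15,.155,.16):
    L=np.array([[.022,.018,z],[-.022,.018,z],[-.022,-.018,z],[.022,.018,z+.085],[-.022,.018,z+.085],[-.022,-.018,z+.085]])
    P=L@np.array([[c,s,0],[-s,c,0],[0,0,1]])+[.4835,-.1932,0]
    print(z,np.round((proj("side",P)-[220,60]+.5)*4-.5).tolist())
E
```

```text
0.14 [[282.0, 369.0], [328.0, 386.0], [348.0, 365.0], [289.0, 281.0], [338.0, 297.0], [359.0, 277.0]]
0.145 [[282.0, 364.0], [329.0, 381.0], [349.0, 360.0], [289.0, 276.0], [339.0, 292.0], [359.0, 272.0]]
0.15 [[282.0, 359.0], [330.0, 376.0], [350.0, 355.0], [290.0, 270.0], [339.0, 286.0], [360.0, 266.0]]
0.155 [[283.0, 354.0], [330.0, 371.0], [350.0, 350.0], [290.0, 265.0], [340.0, 281.0], [361.0, 261.0]]
0.16 [[283.0, 349.0], [331.0, 366.0], [351.0, 345.0], [291.0, 259.0], [341.0, 275.0], [361.0, 255.0]]
```

The pack is out and upright, with its lowest corner at crop px (320,364). That puts the underside at about z 0.157, so it hasn't slipped. Next I'll carry it to the dock.

```bash

python3 -m inch '{"grip":[51,51,51,51,51],"slide":[[0.06,0.25,0],[0.1,0.4,0],[0.13,0.52,0],[0.13,0.52,0],[0.13,0.52,0]],"roll":[-0.4,-0.8,-1,-1,-1]}'
python3 -m inch '{"grip":[51,51,51,51,51],"slide":[[0.13,0.52,0],[0.13,0.52,0],[0.13,0.52,0],[0.13,0.52,0],[0.13,0.52,0]],"roll":[-1,-1,-1,-1,-1]}'
python3 -m inch '{"grip":[51,51,51,51,51],"slide":[[0.13,0.52,0],[0.13,0.52,0],[0.13,0.52,0],[0.13,0.52,0],[0.13,0.52,0]],"roll":[-1,-1,-1,-1,-1]}'
python3 -m inch '{"grip":[51,51,51,51,51],"slide":[[0.13,0.52,0],[0.1,0.4,0],[0.06,0.25,0],[0,0,0],[0,0,0]],"roll":[-1,-0.45,0,0,0]}'
```

```text
time: 8.95
ee_pos: [0.5123, -0.0818, 0.1976]
tool_rot: [-3.141, -0.0, 1.556]
wrist_force: [1.8, 0.2, -1.6]
width: 0.0441
grip_force: 21.0
time: 9.45
ee_pos: [0.5448, 0.0483, 0.1976]
tool_rot: [-3.141, 0.0, 1.469]
wrist_force: [0.6, 0.3, -1.4]
width: 0.0444
grip_force: 21.0
time: 9.95
ee_pos: [0.5773, 0.1782, 0.1974]
tool_rot: [-3.141, 0.0, 1.382]
wrist_force: [1.2, -0.7, -1.5]
width: 0.0439
grip_force: 21.0
time: 10.45
ee_pos: [0.5917, 0.235, 0.1976]
tool_rot: [-3.141, 0.001, 1.358]
wrist_force: [-0.9, -0.9, -2.2]
width: 0.0441
grip_force: 21.0
```

```bash

python3 -m inch '{"grip":[51,51,51,51,51],"slide":[[-0.09,-0.32,0],[-0.104,-0.328,-0.3],[0,0,-0.4],[0,0,-0.4],[0,0,-0.4]],"roll":[0.5,0.5,0,0,0]}'
python3 -m inch '{"grip":[51,51,51,51,51],"slide":[[0,0,-0.2],[0,0,-0.1],[0,0,0],[0,0,0],[0,0,0]],"roll":[0,0,0,0,0]}'
python3 -c "
from cell import imaging;import cv2
s=imaging.get_image('side');cv2.imwrite('pics/side_c.png',s)
cv2.imwrite('pics/c1.png',cv2.resize(s[130:270,130:270],None,fx=4.2,fy=4.2,interpolation=cv2.INTER_CUBIC))"
```

```text
time: 10.95
ee_pos: [0.5823, 0.2013, 0.1225]
tool_rot: [3.141, 0.001, 1.373]
wrist_force: [0.3, 0.0, -2.1]
width: 0.0438
grip_force: 21.0
time: 11.45
ee_pos: [0.5826, 0.2035, 0.109]
tool_rot: [3.141, -0.001, 1.375]
wrist_force: [-0.2, 0.3, -2.1]
width: 0.0437
grip_force: 21.0
```

View pics/c1.png

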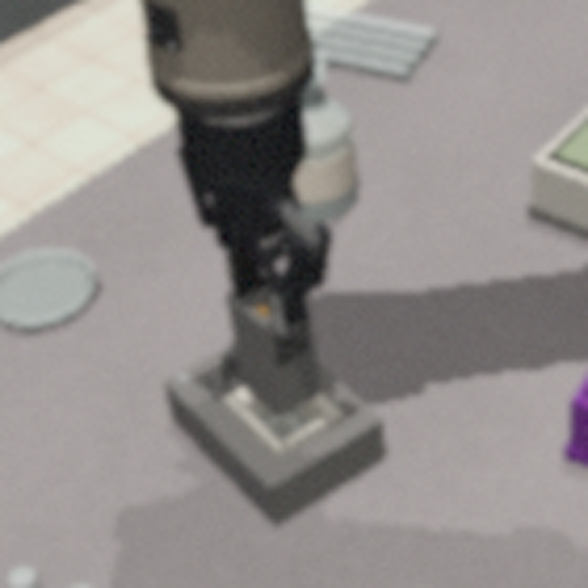

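The pack hangs upright over the insert, with the tab side towards the ribs (lowest pack corner at crop (280,410), insert around (285,420)). I'll descend gently.

```bash

python3 -m inch '{"grip":[51,51,51,51],"slide":[[-0.01,-0.018,-0.06],[0,0,-0.06],[0,0,-0.06],[0,0,0]],"roll":[0,0,0,0]}'
python3 -m inch '{"grip":[51,51,51],"slide":[[0,0,-0.04],[0,0,-0.04],[0,0,0]],"roll":[0,0,0]}'
python3 -m inch '{"grip":[51,51,51],"slide":[[0,0,-0.03],[0,0,-0.03],[0,0,0]],"roll":[0,0,0]}'
```

```text
time: 11.9
ee_pos: [0.5814, 0.2023, 0.0985]
tool_rot: [-3.141, 0.0, 1.375]
wrist_force: [0.2, -0.8, -2.3]
width: 0.044
grip_force: 21.0
time: 12.2
ee_pos: [0.5815, 0.2023, 0.0948]
tool_rot: [-3.141, 0.0, 1.375]
wrist_force: [0.3, -0.2, -2.0]
width: 0.0439
grip_force: 21.0
time: 12.5
ee_pos: [0.5816, 0.2024, 0.0919]
tool_rot: [-3.141, 0.0, 1.375]
wrist_force: [0.4, -0.0, -2.0]
width: 0.0433
grip_force: 21.0
```

Underside is at about 0.051 with no contact. I'll keep going in small steps.

```bash

python3 -m inch '{"grip":[51,51,51],"slide":[[0,0,-0.03],[0,0,-0.03],[0,0,0]],"roll":[0,0,0]}'
python3 -m inch '{"grip":[51,51,51],"slide":[[0,0,-0.03],[0,0,-0.03],[0,0,0]],"roll":[0,0,0]}'
```

```text
time: 12.8
ee_pos: [0.5816, 0.2024, 0.0889]
tool_rot: [-3.141, 0.0, 1.375]
wrist_force: [-0.4, 0.3, -1.6]
width: 0.044
grip_force: 21.0
time: 13.1
ee_pos: [0.5819, 0.2024, 0.0862]
tool_rot: [3.141, -0.0, 1.375]
wrist_force: [1.1, -0.5, 0.8]
width: 0.044
grip_force: 21.1
```

```bash

python3 -m inch '{"grip":[51,51,51],"slide":[[0,0,-0.03],[0,0,-0.03],[0,0,0]],"roll":[0,0,0]}'
```

```text
time: 13.4
ee_pos: [0.5819, 0.2023, 0.0829]
tool_rot: [3.141, -0.0, 1.375]
wrist_force: [3.5, 0.8, -3.1]
width: 0.0443
grip_force: 21.1
```

```bash

python3 -m inch '{"grip":[51,51,51],"slide":[[0.012,0,0],[0,0,-0.03],[0,0,0]],"roll":[0,0,0]}'
python3 -m inch '{"grip":[51,51,51],"slide":[[0,0,-0.03],[0,0,-0.03],[0,0,0]],"roll":[0,0,0]}'
```

```text
time: 13.7
ee_pos: [0.5821, 0.2024, 0.0813]
tool_rot: [-3.141, 0.0, 1.375]
wrist_force: [0.9, 0.1, -3.1]
width: 0.044
grip_force: 21.1
time: 14.0
ee_pos: [0.5821, 0.2023, 0.0783]
tool_rot: [-3.141, 0.0, 1.375]
wrist_force: [0.6, 0.2, -2.8]
width: 0.0437
grip_force: 21.1
```

```bash

python3 -m inch '{"grip":[51,51,51,51],"slide":[[0.005,0,-0.04],[0,0,-0.04],[0,0,-0.04],[0,0,0]],"roll":[0,0,0,0]}'
python3 -m inch '{"grip":[51,51,51],"slide":[[0,0,-0.04],[0,0,-0.04],[0,0,0]],"roll":[0,0,0]}'
```

```text
time: 14.4
ee_pos: [0.5823, 0.2024, 0.0722]
tool_rot: [-3.141, 0.0, 1.375]
wrist_force: [0.6, -0.5, -3.1]
width: 0.0442
grip_force: 21.0
time: 14.7
ee_pos: [0.5824, 0.2023, 0.0683]
tool_rot: [-3.141, 0.0, 1.375]
wrist_force: [0.5, -0.2, -2.1]
width: 0.0442
grip_force: 21.0
```

```bash

python3 -m inch '{"grip":[51,51,51],"slide":[[0,0,-0.02],[0,0,-0.02],[0,0,0]],"roll":[0,0,0]}'
python3 -m inch '{"grip":[51,51,51],"slide":[[0,0,-0.02],[0,0,-0.01],[0,0,0]],"roll":[0,0,0]}'
```

```text
time: 15.0
ee_pos: [0.5825, 0.2024, 0.0665]
tool_rot: [-3.141, 0.0, 1.375]
wrist_force: [0.5, -0.2, -2.5]
width: 0.0443
grip_force: 21.0
time: 15.3
ee_pos: [0.5825, 0.2025, 0.0651]
tool_rot: [-3.141, -0.0, 1.375]
wrist_force: [-0.3, 0.3, -2.1]
width: 0.0438
grip_force: 21.0
```

```bash

python3 -m inch '{"grip":[51,51,51],"slide":[[0,0,-0.02],[0,0,-0.01],[0,0,0]],"roll":[0,0,0]}'
```

```text
time: 15.6
ee_pos: [0.5825, 0.2024, 0.0635]
tool_rot: [-3.141, 0.0, 1.375]
wrist_force: [-0.7, 0.4, -1.9]
width: 0.0439
grip_force: 21.0
```

```bash

python3 -m inch '{"grip":[51,51,51],"slide":[[0,0,-0.02],[0,0,-0.01],[0,0,0]],"roll":[0,0,0]}'
```

```text
time: 15.9
ee_pos: [0.5825, 0.2024, 0.062]
tool_rot: [-3.141, 0.0, 1.375]
wrist_force: [-0.3, 0.3, -0.7]
width: 0.0441
grip_force: 21.0
```

```bash

python3 -m inch '{"grip":[51,51,51],"slide":[[0,0,-0.01],[0,0,-0.01],[0,0,0]],"roll":[0,0,0]}'
```

```text
time: 16.2
ee_pos: [0.5826, 0.2025, 0.0611]
tool_rot: [3.142, -0.0, 1.375]
wrist_force: [-0.4, 0.6, -1.3]
width: 0.0439
grip_force: 21.2
```

```bash

python3 -m inch '{"grip":[51,51,51],"slide":[[0,0,-0.01],[0,0,-0.01],[0,0,0]],"roll":[0,0,0]}'
```

```text
time: 16.5
ee_pos: [0.5827, 0.2028, 0.0609]
tool_rot: [3.141, -0.0, 1.375]
wrist_force: [-3.8, -1.3, 10.4]
width: 0.0442
grip_force: 23.7
```

The floor is at an underside height of about 0.020. I'll keep a light downward preload and open gradually.

```bash

python3 -m inch '{"grip":[53,54,55],"slide":[[0,0,-0.006],[0,0,0],[0,0,0]],"roll":[0,0,0]}'
python3 -m inch '{"grip":[56,57,57],"slide":[[0,0,-0.006],[0,0,0],[0,0,0]],"roll":[0,0,0]}'
```

```text
time: 16.8
ee_pos: [0.5831, 0.2026, 0.0601]
tool_rot: [3.141, -0.001, 1.375]
wrist_force: [0.9, 0.3, 4.8]
width: 0.0466
grip_force: 9.6
time: 17.1
ee_pos: [0.5829, 0.2025, 0.0597]
tool_rot: [3.141, -0.0, 1.375]
wrist_force: [1.7, 0.1, 4.2]
width: 0.0489
grip_force: 7.1
```

```bash

python3 -m inch '{"grip":[58,59,60],"slide":[[0,0,-0.01],[0,0,0],[0,0,0]],"roll":[0,0,0]}'
python3 -m inch '{"grip":[62,64,66,68,70],"slide":[[0,0,0],[0,0,0],[0,0,0],[0,0,0],[0,0,0]],"roll":[0,0,0,0,0]}'
python3 -m inch '{"grip":[80,90,100,100,100],"slide":[[0,0,0],[0,0,0],[0,0,0],[0,0,0],[0,0,0]],"roll":[0,0,0,0,0]}'
```

```text
time: 17.4
ee_pos: [0.583, 0.2022, 0.0591]
tool_rot: [3.141, -0.0, 1.375]
wrist_force: [4.3, -1.1, 3.1]
width: 0.0511
grip_force: 3.0
time: 17.9
ee_pos: [0.5822, 0.2024, 0.0588]
tool_rot: [-3.141, 0.0, 1.375]
wrist_force: [0.4, -0.4, -1.3]
width: 0.0602
grip_force: 0.0
time: 18.4
ee_pos: [0.5825, 0.2024, 0.059]
tool_rot: [-3.142, -0.0, 1.375]
wrist_force: [0.6, 0.7, 0.7]
width: 0.0855
grip_force: 0.0
```

```bash

python3 -m inch '{"grip":[100,100,100,100,100],"slide":[[0,0,0.2],[0,0,0.4],[0,0,0.5],[0,0,0.6],[0,0,0.6]],"roll":[0,0,0,0,0]}'
python3 -m inch '{"grip":[100,100,100,100,100],"slide":[[0,0,0.4],[0,-0.6,0.2],[0,-0.7,0],[0,-0.7,0],[0,-0.7,0]],"roll":[0,0,0,0,0]}'
python3 -m inch '{"grip":[100,100,100,100,100],"slide":[[0,-0.7,0],[0,-0.5,0],[0,0,0],[0,0,0],[0,0,0]],"roll":[0,0,0,0,0]}'
python3 -c "
from cell import imaging;import cv2,numpy as np
t=imaging.get_image('top')[133:213,157:237];s=imaging.get_image('side')[185:265,155:235]
cv2.imwrite('pics/d1.png',cv2.resize(np.hstack([t,s]),None,fx=5,fy=5,interpolation=cv2.INTER_CUBIC))"
```

```text
time: 18.9
ee_pos: [0.5823, 0.2025, 0.1758]
tool_rot: [3.142, -0.0, 1.375]
wrist_force: [1.4, -0.1, 0.4]
width: 0.0856
grip_force: 0.0
time: 19.4
ee_pos: [0.5824, 0.0663, 0.205]
tool_rot: [3.141, -0.0, 1.375]
wrist_force: [0.2, 0.5, 0.0]
width: 0.0857
grip_force: 0.0
time: 19.9
ee_pos: [0.5826, 0.0086, 0.2045]
tool_rot: [3.141, -0.001, 1.376]
wrist_force: [0.3, 1.1, 0.5]
width: 0.0855
grip_force: 0.0
```

View pics/d1.png

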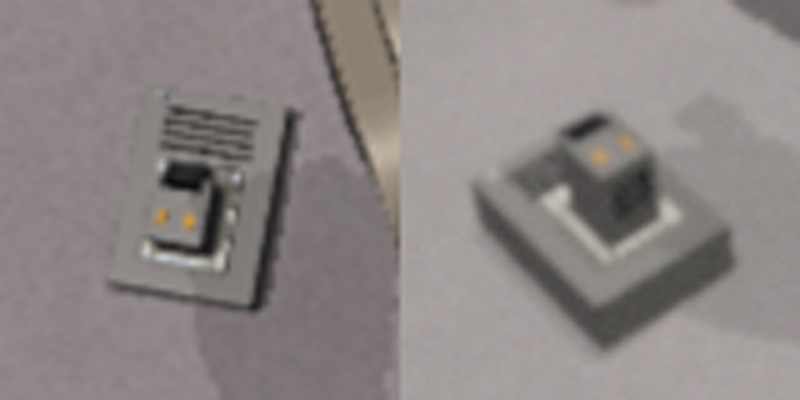

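The pack stands upright in the dock (top-view crop (185,205), side-view crop (610,180)). The black tab is sprung out towards the ribs at (187,175). During release the fingers kept contact out to about 51 mm, which matches a fully free tab. I'm handing in.

```bash
python3 -c "
from cell import manip
print(manip.close_job())"
```

```text
the job is handed in; nothing more can be done
None
```

The pack is out of the meter and standing in the dock's well with its tab sprung out on the ribbed side; I let go and handed the job in at about 20 s, though the hand-in gave no verdict and I judged the latch from the finger width and pictures, not by a tug.

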